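Open the child-resistant plant-food bottle

TASK

Open the green plant-food bottle: push its orange child-resistant cap down against the spring until it bottoms, keep it down while you turn it anticlockwise about 50 degrees, without forcing its end stop, and lift it off. Stand the cap gently, right way up, in the terracotta saucer and let go. Never push or pull on the bottle with more than 18 N (its neck is thin and cracks), and leave everything else where it is.

Things in the scene. Friction and masses are not known exactly. Their poses are not given: they have to be found in the camera images.
- cap: Orange ribbed push-and-turn cap, 56 mm across, 33 mm tall, 60 g, hollow, skirt 3.5 mm thick; grip it round the ribs with 30 N or more. Origin: centre of its underside, 151 mm above the table at the start; z up; x along the raised white arrow on top. Starts locked on the neck, its x along the bottle's x. Turned anticlockwise (from above) it lifts free from 41 to 61 degrees; at 61 is a hard end stop.
- cap_top (a point): Centre of the cap's flat top, 33 mm above its underside. A spring inside holds the cap up: 4 N at the start, 0.6 N more per mm pressed. It unlocks after 1.5 to 7.5 mm, unlike from bottle to bottle and not visible, and meets a hard stop 1 mm deeper, where the spring gives 5.5 to 9 N and any more push goes into the neck. Held at that stop it can be turned; less pressed it stays locked.
- bottle: Green square bottle, 84 mm wide, shoulder 140 mm above the table, white neck, wedged in the front pocket of a plywood caddy screwed to the table (it does not move). Origin: on the table, on the bottle's axis; z up; x within 30 degrees of the robot's x. The caddy, 104 mm wide and 62 mm high, runs along x from 53 mm before the origin to 153 mm behind it. Over 18 N cracks the neck.
- mouth (a point): Centre of the bottle's rim, on the cap's axis, 170 mm above the table, under the cap at the start (the rim is 18.5 mm above the cap's underside then). The neck is 39 mm across, 47 mm over its lugs. The cap's underside must rise above this point to be clear. Turned back before it is lifted, the cap catches again.
- saucer: Round terracotta plant saucer, loose, 0.4 kg, 150 mm across the rim, 14 mm high, flat inner floor about 124 mm across, 5 mm above the table. Origin: centre of its underside.
- jar: Bystander: amber jar with a blue lid, 68 mm across, 85 mm high, in the rear pocket of the caddy. Origin: centre of its underside.
- spoon: Bystander: steel spoon 180 mm long lying on the table between the robot and the bottle.
- cup: Bystander: clear measuring cup, 68 mm across, 75 mm high, to the left. Origin: centre of its underside.
- pots: Bystander: nested terracotta pots, 106 mm across, 112 mm high, to the left. Origin: centre of the underside.
- mister: Bystander: clear spray bottle with a pink trigger head, 72 mm across, 185 mm high, to the right. Origin: centre of its underside.
- seed_box: Bystander: open cardboard box of seed packets, 100 x 140 mm, 75 mm high, to the right. Origin: centre of its underside.
Not all that is in view belongs to the job. Of the things shaped like the cap, the orange one is meant.

How it is judged:
On the way, in this order (a step that is already met when the one before it is completed fails the run):
1. the cap, still down on the neck, has been pressed and turned at least 36 degrees, past its locking teeth (angle between the x axis of cap and the x axis of bottle, either way round above 0.63 rad and z of cap in the frame of bottle below 0.157 m and horizontal distance between cap and mouth below 0.006 m).
2. the cap is lifted clear above the neck in the fingers (z of cap in the frame of mouth above 0.003 m and contact force between the fingers and cap above 0.5 N), for 0.1 s.
At the end, for the whole second after the job is handed in: The cap stands upright (within 6 degrees, top up) and at rest on the floor of the saucer, its centre within 36 mm of the saucer's centre, let go of (horizontal distance between cap and saucer below 0.036 m and z of cap in the frame of saucer between 0.002 and 0.009 m and angle between cap's own z axis and vertical below 0.1 rad and linear speed of cap below 0.02 m/s); the robot touches nothing.
It fails at once if more than 18 N is put on the bottle's neck through the cap, or on the bottle or caddy by the fingers (contact force between any of cap, the fingers and bottle above 18 N).
It fails at once if the cap is dropped or springs away: faster than 0.6 m/s with the fingers off it (linear speed of cap above 0.6 m/s and contact force between the fingers and cap below 0.05 N).
It fails at once if the cap is tipped by more than 35 degrees (angle between cap's own z axis and vertical above 0.61 rad).
It fails at once if the saucer is shifted by more than 30 mm (distance of saucer from where it was at the start of the episode above 0.03 m).
It fails at once if a bystander is shifted by more than 20 mm (distance of any of jar, spoon, cup, pots, mister, seed_box from where it was at the start of the episode above 0.02 m).
It also fails if it takes over 67 s, if anything falls off the work surface, if the arm or the gripper's body presses on something with over 40 N, if the wrist force passes 120 N, or if a joint passes its speed limit or range.

ROBOT

A 6-joint arm with a two-finger parallel gripper is mounted at the origin on the work surface. World frame = base frame: x ahead of the robot, y to its left, z up, the work surface at z = 0. Lengths are in m, angles in rad, forces in N, time in s.
With the tool pointing down it reaches from about 0.325 to 0.9 m from the base axis. Payload 6.1 kg.
Tool frame: the origin (TCP) lies on the centre line of the jaws, within the pads' length; the fingertips stand 14 mm ahead of it and the grasp point (between the pads) lies 5 mm behind it (robot.tips_ahead is the distance from the TCP to the fingertips, in m); z points along the fingers, y is the line along which they close (so a half turn about z gives the same grasp; the last joint's range is limited). The gripper opens to 87 mm and grips with 3 to 60 N. Pads are 19 mm wide; open, the fingers measure 117 mm over their backs; the gripper's body (75 mm by 190 mm) begins 51 mm behind the grasp point.
Start: joints at [-1.233, 0.22, 1.526, -0, 1.395, -0.126], TCP at [0.28, -0.559, 0.237] pointing down, gripper open.
Joint ranges: [-2.98, 2.98], [-0.91, 2.08], [0.09, 2.57], [-1.24, 4.39], [0.2, 2.65], [-2.68, 2.68]. Speed limits (rad/s): [2.57, 2.57, 3.01, 3.14, 3.14, 3.14].

INTERFACE

Orientations are given as a unit quaternion [x, y, z, w].
In Python, from bench import state, cams, robot gives the robot as it stands.
- The arm moves only by the tool send_rows, never from a script. Its argument "moves" is text: rows parted by semicolons, each of 5 numbers parted by spaces: the shift along the tool's x, y, z in mm, then the turn about the tool's z in degrees, then the closure, from 0 (fully open) to 1 (shut). A call has 1 to 12 rows; each row is the pose to reach, as a shift and turn from the pose commanded when the call began, along the tool's axes at that moment; what a row does not reach only later rows make up. A row lasts 1/10 s, in which the tool goes at most 50 mm and 8.59 degrees, less where a joint would pass 70% of its speed; a pose out of reach is approached as far as the arm can. A call with a gripper value outside its range is refused whole. The fingers move at their own pace and stop on an object; "newtons" is the grip in N (left out, the last holds). Time passes only in rows, so rows that repeat a pose let the fingers close. It gives the time, the measured TCP pose, the force, the opening and the grip force at its end, in the units of the state.
- state(): the state, without advancing time (a new reading comes with each control period).
- cams.capture(name): name is "side" or "top" or "wrist"; returns a dict with "img" (400x640x3 uint8, blue, green, red), "mtx" (3x3 intrinsics, pixels), "extrinsics" (4x4, takes a point from camera to world coordinates). Camera axes: x right, y up, looking along -z (the intrinsics and any distortion apply to the point x, -y, -z); pixel columns grow to the right and rows downward; lengths in m; the calibration is good to about 2 mm. The wrist camera is an equidistant fisheye: a pixel r from the principal point sees the ray r / f radians off the axis. A picture is of the moment at which its call begins. There is no depth.
- robot.close_job(): hands the job in; it is judged then, once.
The state is a dict: "time": time; "joints": joint angles; "qd": joint speeds; "joint_efforts": joint torques, N m; "ee_pos": TCP position; "tcp_rot": TCP orientation; "wrist_force": force on the tool from outside, world axes, zero at the start; "torque": the same for the moment, N m; "opening": opening from 0.0 (shut) to 1.0 (fully open); "gripper_force": force on a finger pad.
Only numpy, scipy, OpenCV 4.12 (cv2) and the standard library are available. Lean on these libraries where they do the work, as an engineer would, in place of code of your own. Each camera call takes 0.05 s, during which the arm holds its last target. There are 200 camera calls.

## Working session

There is one attempt and no reset: what is moved stays moved. The work goes in short steps, Python scripts to look and compute and a tool call to move; the robot and the scene stay as the last step left them, time stands still between calls to the robot, and variables do not carry over. Pictures are saved under pics/ and viewed, at most 10 in all, crops included, and the job is handed in when it is done.

Besides the shell and the picture viewer there is one more tool, called after "Call:" as name(argument=value, ...), one argument or row to a line, values as JSON. send_rows: Moves the arm, as the interface text tells. Its arguments: {"type":"object","properties":{"moves":{"type":"string"},"newtons":{"type":"number"}},"required":["moves"]}

```bash
mkdir -p pics
cat > h.py <<'E'
import numpy as np, cv2
from bench import state, cams, robot
def ray(c,u,v):
    K=c["mtx"];E=np.array(c["extrinsics"])
    d=np.array([(u-K[0][2])/K[0][0],-(v-K[1][2])/K[1][1],-1.0])
    return E[:3,3],E[:3,:3]@d
def onz(c,u,v,z):
    o,d=ray(c,u,v); return o+d*(z-o[2])/d[2]
def proj(c,p):
    K=np.array(c["mtx"]);E=np.array(c["extrinsics"])
    q=E[:3,:3].T@(np.array(p)-E[:3,3]); return K[0][0]*q[0]/-q[2]+K[0][2],K[1][1]*-q[1]/-q[2]+K[1][2]
E
python3 - <<'E'
from h import *
s=state();print(s)
for n in("top","side"):
    c=cams.capture(n);cv2.imwrite(f"pics/{n}0.png",c["img"]);print(n,c["mtx"],c["extrinsics"],[k for k in c])
    np.savez(f"{n}0.npz",**{k:c[k] for k in("img","mtx","extrinsics")})
E
```

```text
{'time': 0.0, 'joints': array([-1.23309145e+00,  2.21223128e-01,  1.52758963e+00, -2.71451057e-05,
        1.39467743e+00, -1.26085475e-01]), 'qd': array([ 0.0002621 ,  0.00085993, -0.00090046,  0.00073046,  0.00090778,
        0.00061118]), 'joint_efforts': array([ 4.61639831e-05, -4.94597769e+01, -3.87385583e+01,  6.98110345e-02,
        5.70433144e-02, -1.21405183e-04]), 'ee_pos': array([ 0.27939211, -0.55842921,  0.23545044]), 'tcp_rot': array([ 9.73231602e-01,  2.29824604e-01, -1.13487281e-04, -9.42051076e-04]), 'wrist_force': array([ 0.96862545, -0.26232985, -0.26041142]), 'torque': array([-0.00299058, -0.00996045, -0.00418506]), 'gripper_force': 0.0, 'opening': 0.9972061351600674}
top [[403.29772752   0.         314.64777172]
 [  0.         403.29772752 192.70510993]
 [  0.           0.           1.        ]] [[-0.02088032  0.98380886 -0.17800038  0.24831096]
 [-0.99957185 -0.02419249 -0.0164573  -0.01448905]
 [-0.02049711  0.17758054  0.98389279  1.58009298]
 [ 0.          0.          0.          1.        ]] ['img', 'mtx', 'extrinsics']
side [[520.48803841   0.         319.97460552]
 [  0.         520.48803841 192.39233778]
 [  0.           0.           1.        ]] [[-0.898129    0.32750216 -0.29343932  0.08696141]
 [-0.43967265 -0.67978565  0.58700888  0.81548587]
 [-0.00722916  0.65622694  0.75452895  1.19098865]
 [ 0.          0.          0.          1.        ]] ['img', 'mtx', 'extrinsics']
```

View pics/top0.png

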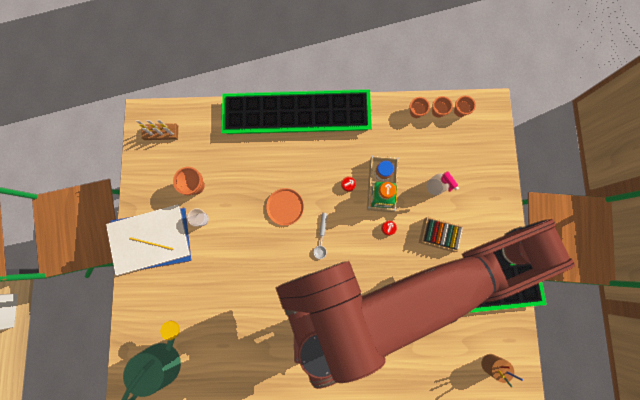

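View pics/side0.png

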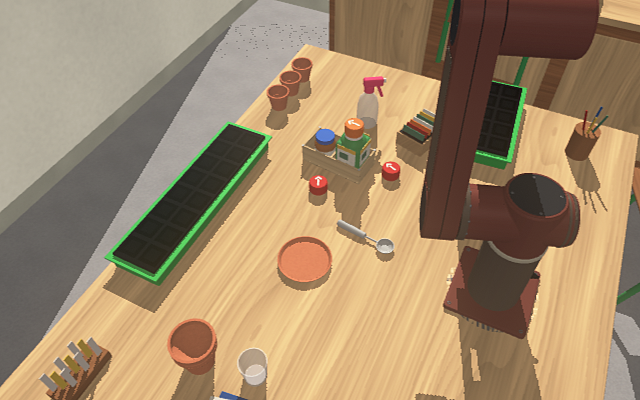

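The top view shows the orange cap on the bottle at (388,190). Two things look like it: red caps on the table at (348,184) and (389,228). The saucer is at (284,207), the jar's blue lid at (386,169), the mister at (440,185) and the seed box at (441,235). I choose the orange cap on the green bottle in the caddy. In the side view it is at (354,127) and the saucer is at (304,260).

```bash
cat > m.py <<'E'
from h import *
T=dict(np.load("top0.npz"));S=dict(np.load("side0.npz"))
def blob(c,lo,hi,box):
    h=cv2.cvtColor(c["img"],cv2.COLOR_BGR2HSV);m=cv2.inRange(h,lo,hi);k=np.zeros_like(m);x0,y0,x1,y1=box;k[y0:y1,x0:x1]=255;m&=k
    cs,_=cv2.findContours(m,cv2.RETR_EXTERNAL,cv2.CHAIN_APPROX_NONE);return max(cs,key=cv2.contourArea)
print(T["img"][195,383],T["img"][207,284],S["img"][260,304],S["img"][133,354])
o=blob(T,(8,150,120),(22,255,255),(365,172,410,212));(u,v),r=cv2.minEnclosingCircle(o);print("cap top px",u,v,r,onz(T,u,v,.184),"r mm",r/403*1390)
o=blob(S,(8,150,120),(22,255,255),(330,105,380,150));x,y,w,h=cv2.boundingRect(o);print("side box",x,y,w,h)
for z in(.184,):print(proj(S,onz(T,u,v,z)))
for c,b in((T,(255,180,312,235)),(S,(265,225,345,290))):
    o=blob(c,(3,90,80),(14,220,255),b);e=cv2.fitEllipse(cv2.convexHull(o));print("saucer",e,onz(c,*e[0],.014))
# jar lid: caddy direction
o=blob(T,(100,120,60),(125,255,255),(370,155,402,182));(u2,v2),r2=cv2.minEnclosingCircle(o);print("lid",u2,v2,r2,onz(T,u2,v2,.085+.0))
a=cv2.resize(T["img"][145:225,350:415],None,fx=6,fy=6,interpolation=cv2.INTER_CUBIC)
b=cv2.resize(S["img"][100:180,295:390],None,fx=5,fy=5,interpolation=cv2.INTER_CUBIC);b=cv2.resize(b,(int(b.shape[1]*.85),480))
cv2.imwrite("pics/crop.png",np.hstack([a[:480],b])[:, :800])
E
python3 m.py
```

```text
[  8  75 168] [ 67 124 227] [ 97 139 228] [ 51  85 149]
cap top px 386.7748107910156 189.51527404785156 8.52013874053955 [ 0.5060345  -0.24454034  0.184     ] r mm 29.387079030645104
side box 345 118 19 20
(np.float64(353.50761470499134), np.float64(124.25429195246447))
saucer ((284.4126892089844, 206.51870727539062), (37.43964385986328, 38.50779724121094), 52.64176940917969) [0.479427   0.13163083 0.014     ]
saucer ((304.25628662109375, 258.81036376953125), (46.11829376220703, 55.445892333984375), 86.2742919921875) [0.47847706 0.13154511 0.014     ]
lid 385.2930908203125 168.22413635253906 7.803616523742676 [ 0.60660218 -0.25957097  0.085     ]
```

View pics/crop.png

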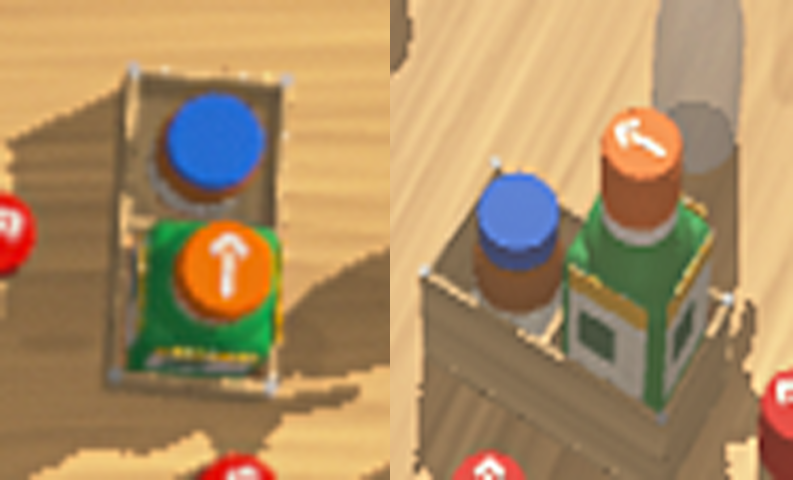

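The crop shows the orange cap with its white arrow on the green bottle, top face at about (387.8,189.8) in the top view and (354.3,123.7) in the side view. The choice holds. Next I go above it.

```bash
cat >> h.py <<'E'
def yaw(s):
    q=s["tcp_rot"];return 2*np.degrees(np.arctan2(q[1],q[0]))
def go(p,base=None,y=None):
    s=state();b=np.array(s["ee_pos"] if base is None else base);a=np.radians(yaw(s) if y is None else y);d=np.array(p)-b
    return np.round([1e3*(d[0]*np.cos(a)+d[1]*np.sin(a)),1e3*(d[0]*np.sin(a)-d[1]*np.cos(a)),-1e3*d[2]],1)
E
python3 - <<'E'
from h import *
T=dict(np.load("top0.npz"));S=dict(np.load("side0.npz"))
a,b=onz(T,387.8,189.8,.184),onz(S,354.3,123.7,.184);print(a,b)
P=[onz(T,u,v,.062) for u,v in((369.2,207.8),(395,209.2),(372.2,156.3),(397.8,158.3))]
for i,j in((0,2),(1,3)):d=P[j]-P[i];print(np.degrees(np.arctan2(d[1],d[0])),np.linalg.norm(d))
for i,j in((0,1),):print(np.linalg.norm(P[j]-P[i]))
ax=(P[2]-P[0]);ax/=np.linalg.norm(ax);print((P[0]+P[1])/2+ax*.053)
c=(a+b)/2;print(go([c[0],c[1],.30]),yaw(state()))
E
```

```text
[ 0.50492988 -0.2480713   0.184     ] [ 0.50493128 -0.24773028  0.184     ]
-5.858695117591954 0.20217552908724148
-6.316472917969671 0.1993809122795494
0.0973636391950113
[ 0.50865335 -0.24853386  0.062     ]
[ 340.6 -176.9  -64.4] 26.574961305783567
```

Call:
send_rows(
  moves="0 0 -40 0 0; 30 -15 -64 0 0; 75 -40 -64 0 0; 120 -62 -64 0 0; 165 -86 -64 0 0; 210 -110 -64 0 0; 255 -132 -64 0 0; 300 -156 -64 0 0; 330 -171 -64 0 0; 341 -177 -64 0 0; 341 -177 -64 0 0; 341 -177 -64 0 0",
  newtons=35,
)

```text
time: 1.3
ee_pos: [0.5048, -0.2489, 0.3002]
tcp_rot: [0.973, 0.23, -0.001, 0.0]
wrist_force: [-0.5, -0.5, -0.7]
opening: 1.001
gripper_force: 0.0
```

Run:
```python
from h import *
s=state();print(s["time"],s["ee_pos"],yaw(s),s["tcp_rot"],s["wrist_force"],s["joints"])
c=cams.capture("wrist");cv2.imwrite("pics/w1.png",c["img"]);np.savez("w1.npz",**{k:c[k] for k in("img","mtx","extrinsics")});print(c["mtx"],c["extrinsics"])
```

```text
1.3 [ 0.50480455 -0.24885135  0.3002027 ] 26.571522854052855 [ 9.73235877e-01  2.29807853e-01 -5.24634704e-04  5.52838190e-05] [-0.49274885 -0.45159842 -0.6550274 ] [-5.97618423e-01  3.73014985e-02  1.60896967e+00 -8.50976588e-04
  1.49594847e+00  5.09481243e-01]
[[309.70691629   0.         317.42368498]
 [  0.         309.70691629 198.09007988]
 [  0.           0.           1.        ]] [[ 4.47383914e-01  8.57285509e-01  2.54772818e-01  5.74470887e-01]
 [-8.94341651e-01  4.29102298e-01  1.26586842e-01 -2.14329352e-01]
 [-8.02536513e-04 -2.84486860e-01  9.58679604e-01  4.47319360e-01]
 [ 0.00000000e+00  0.00000000e+00  0.00000000e+00  1.00000000e+00]]
```

View pics/w1.png

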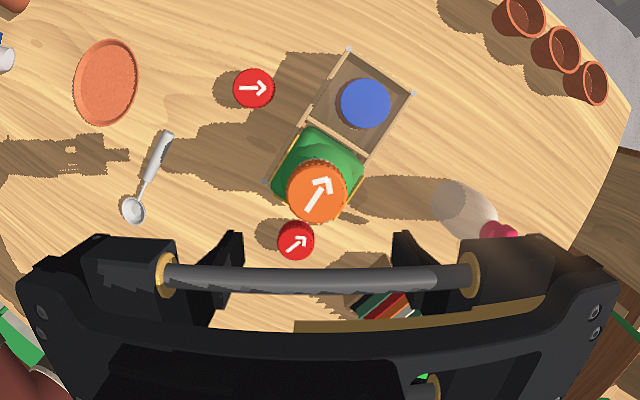

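The wrist view shows the cap's top face at about (317,193) with the arrow pointing up and to the right, and the fingers at (230,255) and (405,255). Now I cast the fisheye ray.

```bash
cat >> h.py <<'E'
def fz(c,u,v,z):
    K=c["mtx"];E=np.array(c["extrinsics"]);x,y=(u-K[0][2])/K[0][0],(v-K[1][2])/K[1][1];t=np.hypot(x,y)+1e-9
    d=E[:3,:3]@np.array([x/t*np.sin(t),-y/t*np.sin(t),-np.cos(t)]);return E[:3,3]+d*(z-E[2,3])/d[2]
E
python3 - <<'E'
from h import *
W=dict(np.load("w1.npz"));h=cv2.cvtColor(W["img"],cv2.COLOR_BGR2HSV)
m=cv2.inRange(h,(8,150,215),(22,255,255));m[:140]=0;m[230:]=0;m[:,:270]=0;m[:,360:]=0
m=cv2.morphologyEx(m,cv2.MORPH_OPEN,np.ones((3,3)))
p=cv2.convexHull(max(cv2.findContours(m,0,1)[0],key=cv2.contourArea))
q=np.array([fz(W,*x[0],.184)[:2]*1e3 for x in p],np.float32);c,r=cv2.minEnclosingCircle(q);print(cv2.boundingRect(p),c,r, cv2.fitEllipse(q.reshape(-1,1,2)))
a,b=fz(W,307,212,.184),fz(W,329,178,.184);d=b-a;print("arrow",np.degrees(np.arctan2(d[1],d[0])))
s=state();print(go([c[0]/1e3,c[1]/1e3,.169]))
E
```

```text
(288, 166, 59, 57) (507.7705993652344, -247.81124877929688) 27.06126594543457 ((507.3506774902344, -247.87010192871094), (51.97190475463867, 53.46205139160156), 76.61833953857422)
arrow -5.285354152256467
[3.500e+00 1.000e-01 1.313e+02]
```

Call:
send_rows(
  moves="2 0 40 0 0; 3 0 80 0 0; 3 0 110 0 0; 3 0 125 0 0; 3 0 131 0 0; 3 0 131 0 0; 3 0 131 0 0; 3 0 131 0 0.2; 3 0 131 0 0.25; 3 0 131 0 0.3; 3 0 131 0 0.33; 3 0 131 0 0.34",
  newtons=35,
)

```text
time: 2.55
ee_pos: [0.5081, -0.2467, 0.1696]
tcp_rot: [0.973, 0.23, 0.0, 0.0]
wrist_force: [0.5, 0.1, -0.3]
opening: 0.688
gripper_force: 0.0
```

Call:
send_rows(
  moves="0 0 0 0 0.35; 0 0 0 0 0.36; 0 0 0 0 0.37; 0 0 0 0 0.38; 0 0 0 0 0.38",
  newtons=35,
)

```text
time: 3.05
ee_pos: [0.508, -0.2466, 0.1695]
tcp_rot: [0.973, 0.23, -0.0, -0.0]
wrist_force: [-1.3, 1.5, 1.2]
opening: 0.646
gripper_force: 35.0
```

Call:
send_rows(
  moves="0 0 0.5 0 0.5; 0 0 1 0 0.5; 0 0 1 0 0.5; 0 0 1 0 0.5",
  newtons=40,
)

```text
time: 3.45
ee_pos: [0.5082, -0.2469, 0.1689]
tcp_rot: [0.973, 0.23, 0.0, 0.0]
wrist_force: [-1.2, 1.0, 5.1]
opening: 0.64
gripper_force: 40.0
```

Call:
send_rows(
  moves="0 0 0.5 0 0.5; 0 0 1 0 0.5; 0 0 1 0 0.5; 0 0 1 0 0.5",
)

```text
time: 3.85
ee_pos: [0.5083, -0.247, 0.1677]
tcp_rot: [0.973, 0.23, 0.0, 0.0]
wrist_force: [0.1, 0.7, 5.3]
opening: 0.642
gripper_force: 40.0
```

Call:
send_rows(
  moves="0 0 0.5 0 0.5; 0 0 0.5 0 0.5; 0 0 0.5 0 0.5",
)

```text
time: 4.15
ee_pos: [0.5082, -0.247, 0.1672]
tcp_rot: [0.973, 0.23, 0.0, 0.0]
wrist_force: [-0.9, 1.1, 4.9]
opening: 0.64
gripper_force: 40.0
```

Call:
send_rows(
  moves="0 0 0.5 0 0.5; 0 0 0.5 0 0.5; 0 0 0.5 0 0.5",
)

```text
time: 4.45
ee_pos: [0.5082, -0.2469, 0.1667]
tcp_rot: [0.973, 0.23, 0.0, 0.0]
wrist_force: [-0.2, 0.8, 5.5]
opening: 0.637
gripper_force: 40.0
```

Call:
send_rows(
  moves="0 0 0.5 0 0.5; 0 0 0.5 0 0.5; 0 0 0.5 0 0.5",
)

```text
time: 4.75
ee_pos: [0.5083, -0.2469, 0.1663]
tcp_rot: [0.973, 0.23, 0.0, 0.0]
wrist_force: [-0.5, 0.9, 5.2]
opening: 0.643
gripper_force: 40.0
```

Call:
send_rows(
  moves="0 0 0.5 0 0.5; 0 0 0.5 0 0.5; 0 0 0.5 0 0.5",
)

```text
time: 5.05
ee_pos: [0.5082, -0.2469, 0.1658]
tcp_rot: [0.973, 0.23, 0.0, 0.0]
wrist_force: [0.1, 0.6, 5.7]
opening: 0.643
gripper_force: 40.0
```

Call:
send_rows(
  moves="0 0 0.5 0 0.5; 0 0 0.5 0 0.5; 0 0 0.5 0 0.5",
)

```text
time: 5.35
ee_pos: [0.5082, -0.247, 0.1654]
tcp_rot: [0.973, 0.23, 0.0, 0.0]
wrist_force: [-0.3, 0.8, 5.2]
opening: 0.644
gripper_force: 40.0
```

Call:
send_rows(
  moves="0 0 0.5 0 0.5; 0 0 0.5 0 0.5; 0 0 0.5 0 0.5",
)

```text
time: 5.65
ee_pos: [0.5082, -0.2469, 0.1649]
tcp_rot: [0.973, 0.23, 0.0, 0.0]
wrist_force: [-0.7, 2.2, 7.2]
opening: 0.64
gripper_force: 40.0
```

Call:
send_rows(
  moves="0 0 0.5 0 0.5; 0 0 0.5 0 0.5; 0 0 0.5 0 0.5",
)

```text
time: 5.95
ee_pos: [0.5082, -0.2469, 0.1645]
tcp_rot: [0.973, 0.23, 0.0, 0.0]
wrist_force: [-1.1, 1.1, 6.9]
opening: 0.636
gripper_force: 40.0
```

Call:
send_rows(
  moves="0 0 0.5 0 0.5; 0 0 0.5 0 0.5; 0 0 0.5 0 0.5",
)

```text
time: 6.25
ee_pos: [0.5083, -0.247, 0.1644]
tcp_rot: [0.973, 0.23, 0.0, 0.0]
wrist_force: [-2.2, 1.2, 9.4]
opening: 0.642
gripper_force: 40.0
```

Call:
send_rows(
  moves="0 0 0.5 0 0.5; 0 0 0.5 0 0.5; 0 0 0.5 0 0.5",
)

```text
time: 6.55
ee_pos: [0.5083, -0.247, 0.1643]
tcp_rot: [0.973, 0.23, 0.0, 0.0]
wrist_force: [-3.5, 2.1, 11.3]
opening: 0.64
gripper_force: 40.0
```

Call:
send_rows(
  moves="-0.3 -0.4 0 -2 0.5; -0.3 -0.4 0 -5 0.5; -0.3 -0.4 0 -8 0.5; -0.3 -0.4 0 -12 0.5; -0.3 -0.4 0 -12 0.5",
)

```text
time: 7.05
ee_pos: [0.5084, -0.2465, 0.1644]
tcp_rot: [0.944, 0.331, 0.001, 0.0]
wrist_force: [-1.4, 2.9, 10.6]
opening: 0.638
gripper_force: 40.0
```

```bash
python3 -c "
from h import *
s=state();print(s['ee_pos'],yaw(s),s['wrist_force'],s['torque'])"
```

```text
[ 0.50837161 -0.24649423  0.16435874] 38.692114363086205 [-1.36351085  2.87076359 10.59022224] [0.62072637 0.31133368 0.02342805]
```

Call:
send_rows(
  moves="0 0 0 -4 0.5; 0 0 0 -8 0.5; 0 0 0 -12 0.5; 0 0 0 -16 0.5; 0 0 0 -20 0.5; 0 0 0 -20 0.5",
)

```text
time: 7.65
ee_pos: [0.5081, -0.2461, 0.1643]
tcp_rot: [0.872, 0.49, 0.001, 0.0]
wrist_force: [-2.2, 4.1, 10.9]
opening: 0.636
gripper_force: 40.0
```

```bash
python3 -c "
from h import *
s=state();print(s['ee_pos'],yaw(s),s['wrist_force'],s['torque'])
c=cams.capture('wrist');cv2.imwrite('pics/w2.png',c['img'])"
```

```text
[ 0.50811658 -0.24609966  0.16434072] 58.70106593034485 [-2.20486481  4.05228717 10.88161241] [0.79649873 0.50685357 0.05455424]
```

View pics/w2.png

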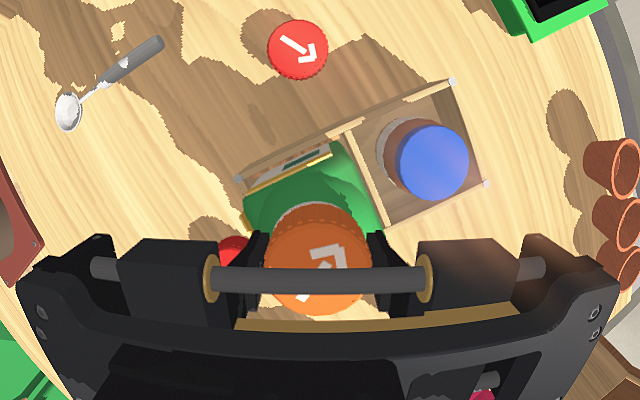

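The wrist view shows the cap between the fingers at (318,270), with its arrow in the same place relative to the gripper as before. So the cap is turning with the tool. I continue to about 50°.

Call:
send_rows(
  moves="0.3 -0.4 0 -3 0.5; 0.3 -0.4 0 -7 0.5; 0.3 -0.4 0 -11 0.5; 0.3 -0.4 0 -15 0.5; 0.3 -0.4 0 -18 0.5; 0.3 -0.4 0 -18 0.5",
)

```text
time: 8.3
ee_pos: [0.5078, -0.2458, 0.1644]
tcp_rot: [0.784, 0.62, 0.0, 0.0]
wrist_force: [-2.9, 3.6, 12.7]
opening: 0.637
gripper_force: 40.0
```

```bash
python3 -c "
from h import *
s=state();print(s['ee_pos'],yaw(s),s['wrist_force'],s['torque'])"
```

```text
[ 0.50776069 -0.24582505  0.16435104] 76.67319782836675 [-2.85688568  3.61124841 12.71754865] [0.62165409 0.55166837 0.04991762]
```

Call:
send_rows(
  moves="0 0 -1 0 0.5; 0 0 -3 0 0.5; 0 0 -5 0 0.5; 0 0 -8 0 0.5; 0 0 -11 0 0.5; 0 0 -11 0 0.5",
)

```text
time: 8.9
ee_pos: [0.5071, -0.2461, 0.1738]
tcp_rot: [0.785, 0.62, -0.0, -0.0]
wrist_force: [0.1, 1.0, -0.8]
opening: 0.636
gripper_force: 40.0
```

Call:
send_rows(
  moves="0 0 -6 0 0.5; 0 0 -14 0 0.5; 0 0 -22 0 0.5; 0 0 -32 0 0.5; 0 0 -45 0 0.5; 0 0 -60 0 0.5; 0 0 -65 0 0.5; 0 0 -65 0 0.5",
)

```text
time: 9.7
ee_pos: [0.5082, -0.2466, 0.2408]
tcp_rot: [0.785, 0.62, 0.0, 0.001]
wrist_force: [-0.4, -0.1, -0.7]
opening: 0.637
gripper_force: 40.0
```

```bash
python3 -c "
from h import *
s=state();print(s['ee_pos'],yaw(s),s['wrist_force'],s['torque'],go([.479,.1316,s['ee_pos'][2]]))
c=cams.capture('side');h=cv2.cvtColor(c['img'],cv2.COLOR_BGR2HSV)
cv2.imwrite('pics/s2.png',cv2.resize(c['img'][60:200,270:450],None,fx=4,fy=4))"
```

```text
[ 0.50815075 -0.24655846  0.2408246 ] 76.57448326231406 [-0.42233717 -0.12187157 -0.68547819] [-0.02055974 -0.0570305  -0.00150045] [ 361.1 -116.2   -0. ]
```

View pics/s2.png

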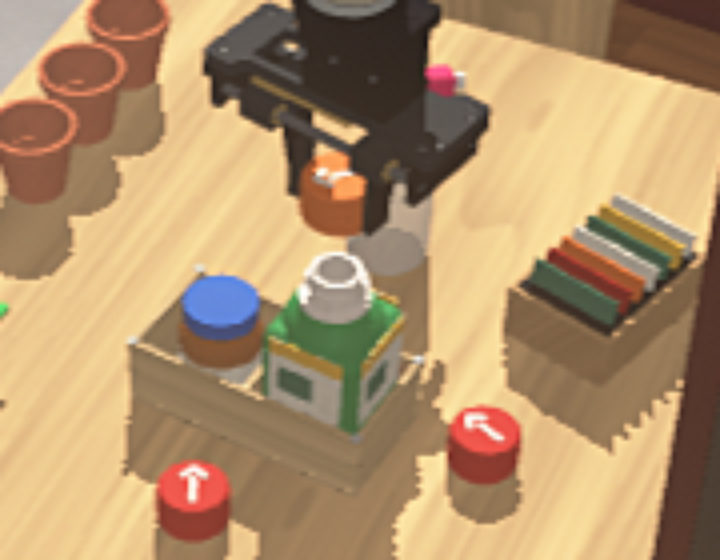

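The cap is off and upright between the fingers at crop (333,195), and the bottle neck is bare at (337,285). Next I carry it to the saucer.

Call:
send_rows(
  moves="20 -6 0 0 0.5; 55 -18 0 0 0.5; 95 -31 0 0 0.5; 135 -43 0 0 0.5; 175 -56 0 0 0.5; 215 -69 0 0 0.5; 255 -82 0 0 0.5; 295 -95 0 0 0.5; 330 -106 0 0 0.5; 352 -113 0 0 0.5; 361 -116 0 0 0.5; 361 -116 0 0 0.5",
)

```text
time: 10.95
ee_pos: [0.478, 0.1326, 0.2384]
tcp_rot: [0.784, 0.62, -0.001, -0.0]
wrist_force: [-0.4, 0.2, -0.3]
opening: 0.635
gripper_force: 40.0
```

Call:
send_rows(
  moves="0 0 25 0 0.5; 0 0 60 0 0.5; 0 0 95 0 0.5; 0 0 130 0 0.5; 0 0 155 0 0.5; 0 0 165 0 0.5; 0 0 165 0 0.5",
)

```text
time: 11.65
ee_pos: [0.4774, 0.1307, 0.0726]
tcp_rot: [0.785, 0.619, -0.002, -0.001]
wrist_force: [-0.8, 0.2, -0.3]
opening: 0.637
gripper_force: 40.0
```

```bash
python3 -c "
from h import *
s=state();print(s['ee_pos'],yaw(s),s['wrist_force'],go([.479,.1316,.025]))
c=cams.capture('side');p=proj(c,[.479,.1316,.03]);u,v=map(int,p);print(p)
cv2.imwrite('pics/s3.png',cv2.resize(c['img'][v-80:v+60,u-80:u+80],None,fx=4,fy=4))"
```

```text
[0.47737217 0.13071389 0.07258187] 76.49537152072915 [-0.75727727  0.20825174 -0.26459801] [ 1.2  1.4 47.6]
(np.float64(303.89357346552595), np.float64(255.40575068688773))
```

View pics/s3.png

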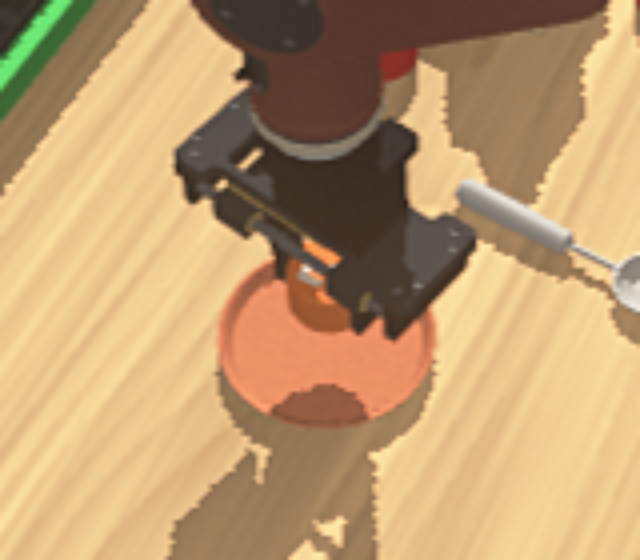

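The cap hangs upright over the saucer, which shows at crop (328,340). I lower it now.

Call:
send_rows(
  moves="1 1 15 0 0.5; 1 1 30 0 0.5; 1 1 40 0 0.5; 1 1 45 0 0.5; 1 1 46 0 0.5; 1 1 46 0 0.5",
)

```text
time: 12.3
ee_pos: [0.4801, 0.1327, 0.0287]
tcp_rot: [0.785, 0.62, 0.0, 0.0]
wrist_force: [0.3, 0.1, -1.0]
opening: 0.638
gripper_force: 40.0
```

Call:
send_rows(
  moves="0 0 0.5 0 0.5; 0 0 1 0 0.5; 0 0 1 0 0.5",
)

```text
time: 12.6
ee_pos: [0.4798, 0.1328, 0.0273]
tcp_rot: [0.785, 0.62, 0.0, 0.0]
wrist_force: [0.3, -0.2, -0.7]
opening: 0.64
gripper_force: 40.0
```

Call:
send_rows(
  moves="0 0 0.5 0 0.5; 0 0 1 0 0.5; 0 0 1 0 0.5",
)

```text
time: 12.9
ee_pos: [0.4795, 0.1327, 0.026]
tcp_rot: [0.785, 0.62, -0.0, -0.0]
wrist_force: [-0.8, -0.7, -0.7]
opening: 0.636
gripper_force: 40.0
```

Call:
send_rows(
  moves="0 0 0.5 0 0.5; 0 0 1 0 0.5; 0 0 1 0 0.5",
)

```text
time: 13.2
ee_pos: [0.4796, 0.1327, 0.0249]
tcp_rot: [0.785, 0.62, -0.0, -0.0]
wrist_force: [0.2, 0.1, -0.5]
opening: 0.639
gripper_force: 40.0
```

Call:
send_rows(
  moves="0 0 0.5 0 0.5; 0 0 1 0 0.5; 0 0 1 0 0.5",
)

```text
time: 13.5
ee_pos: [0.4796, 0.1327, 0.0239]
tcp_rot: [0.785, 0.62, -0.0, -0.0]
wrist_force: [0.1, 0.4, -1.1]
opening: 0.637
gripper_force: 40.0
```

Call:
send_rows(
  moves="0 0 0.5 0 0.5; 0 0 0.5 0 0.5; 0 0 0.5 0 0.5",
)

```text
time: 13.8
ee_pos: [0.4796, 0.1327, 0.0235]
tcp_rot: [0.785, 0.62, -0.0, -0.0]
wrist_force: [-0.3, -0.3, -0.4]
opening: 0.64
gripper_force: 40.0
```

Call:
send_rows(
  moves="0 0 0.5 0 0.5; 0 0 0.5 0 0.5; 0 0 0.5 0 0.5",
)

```text
time: 14.1
ee_pos: [0.4797, 0.1327, 0.0234]
tcp_rot: [0.785, 0.62, -0.0, -0.0]
wrist_force: [-2.7, 0.0, 5.2]
opening: 0.637
gripper_force: 40.0
```

Call:
send_rows(
  moves="0 0 0.5 0 0.5; 0 0 0.5 0 0.5; 0 0 0.5 0 0.5",
)

```text
time: 14.4
ee_pos: [0.4797, 0.1327, 0.0234]
tcp_rot: [0.785, 0.62, -0.0, -0.0]
wrist_force: [-4.4, -0.5, 10.4]
opening: 0.64
gripper_force: 40.0
```

It touched down at z = 0.0234, as predicted. I ease off and release.

Call:
send_rows(
  moves="0 0 -0.8 0 0.5; 0 0 -0.8 0 0.5; 0 0 -0.8 0 0.35; 0 0 -0.8 0 0.3; 0 0 -0.8 0 0.25; 0 0 -0.8 0 0.2; 0 0 -0.8 0 0.2; 0 0 -0.8 0 0.2; 0 0 -0.8 0 0.2",
)

```text
time: 15.3
ee_pos: [0.4796, 0.1327, 0.0233]
tcp_rot: [0.785, 0.62, 0.0, -0.0]
wrist_force: [0.6, -0.3, -0.5]
opening: 0.799
gripper_force: 0.0
```

Call:
send_rows(
  moves="0 0 -3 0 0.2; 0 0 -10 0 0.2; 0 0 -20 0 0.2; 0 0 -40 0 0.2; 0 0 -70 0 0.2; 0 0 -110 0 0.2; 0 0 -150 0 0.2; 0 0 -190 0 0.2; 0 0 -190 0 0.2; 0 0 -190 0 0.2",
)

```text
time: 16.3
ee_pos: [0.4805, 0.1328, 0.2155]
tcp_rot: [0.785, 0.62, 0.002, 0.001]
wrist_force: [0.5, -0.9, -0.3]
opening: 0.801
gripper_force: 0.0
```

```bash
python3 -c "
from h import *
s=state();print(s['ee_pos'],s['wrist_force'],s['opening'])
c=cams.capture('side');p=proj(c,[.479,.1316,.03]);u,v=map(int,p);print(p)
cv2.imwrite('pics/s4.png',cv2.resize(c['img'][v-80:v+60,u-80:u+80],None,fx=4,fy=4))"
```

```text
[0.48054715 0.13283472 0.21549617] [ 0.48449303 -0.86711025 -0.31039604] 0.8013201527738376
(np.float64(303.89357346552595), np.float64(255.40575068688773))
```

View pics/s4.png

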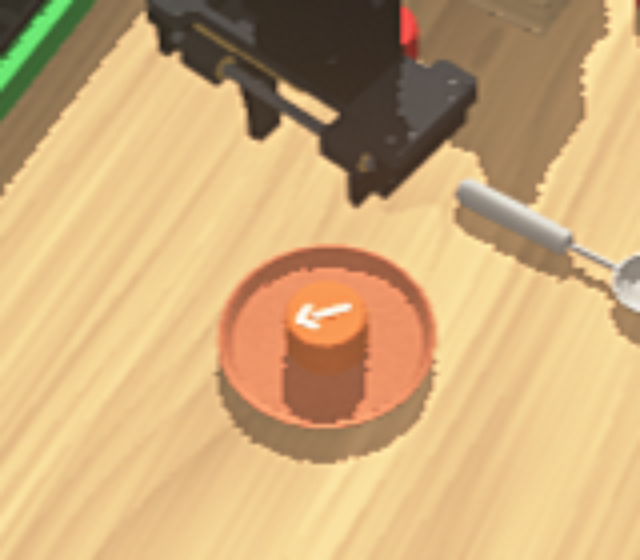

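The cap stands upright in the middle of the saucer at crop (327,325), and the gripper is clear of it.

```bash
python3 -c "
from bench import robot
print(robot.close_job())"
```

```text
the job is handed in; nothing more can be done
None
```

The bottle is open: I pressed the orange cap to its stop, turned it 50°, lifted it off and stood it upright in the middle of the saucer. The job is handed in at about 16 s, and the verdict was not shown.

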